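# Uncover the valve box and shut the disc-handled valve

### The arm

A 6-joint arm with a two-finger parallel gripper is mounted at the origin on a cart in front of the work surface, level with it; the furniture and walls round the work are solid. World frame = base frame: x ahead of the robot, y to its left, z up, the work surface at z = 0. Lengths are in m, angles in degrees, forces in N, time in s.
With the tool pointing down it reaches from about 0.4 to 0.825 m from the base axis. Payload 7 kg.
Tool frame: the origin (TCP) lies at the very end of the fingers, on their centre line; the grasp point (between the pads) lies 19 mm behind it; x points along the fingers, y is the direction in which the jaws open and shut, and the axes are right-handed (so a half turn about x gives the same grasp; the last joint's range is limited). The gripper opens to 88 mm and grips with 3 to 60 N. Pads are 19 mm wide; open, the fingers measure 130 mm over their backs; the gripper's body (78 mm by 193 mm) begins 47 mm behind the grasp point.
Start: joints at [90.361, 20.546, 0.682, 0, -70.136, -16.507], TCP at [0.188, 0.648, 0.227] pointing down, gripper open.
Joint ranges: [-176.03, 176.03], [-82.01, 121.73], [-58.28, 71.71], [-173.87, 95.51], [-174.79, -0.11], [-173.66, 173.66]. Speed limits (degrees/s): [136.94, 136.94, 172.46, 180, 180, 180].

### API

Orientations are given as [roll, pitch, yaw] about the fixed x, y, z axes, in that order (R = Rz(yaw) Ry(pitch) Rx(roll)).
In Python, from plant import * gives the robot as it stands. The module is installed in compiled form; this text tells all that it offers.
- The arm moves only by the shell command python3 -m creep 'ROWS' [FORCE]. ROWS is a JSON object of lists of equal length, an entry for each row: "jaw": the closure, from -1 (fully open) to 1 (shut); "translation": the shift along the tool's x, y, z in m, a list of three; "roll": the turn about the tool's x in rad. A call has exactly 10 rows; each row shifts and turns the commanded pose from where the row before left it, along the tool's axes as they then stand; what a row does not reach is not made up. A row lasts 1/10 s, in which the tool goes at most 50 mm and 8.59 degrees, less where a joint would pass 70% of its speed; a pose out of reach is approached as far as the arm can. A call with a gripper value outside its range is refused whole. The fingers move at their own pace and stop on an object; FORCE is the grip in N (left out, the last holds). Time passes only in rows, so rows that do not move let the fingers close, or fill a call up. It gives the time, the measured TCP pose, the force and the opening at its end, in the units of the state.
- get_state(): the state, without advancing time (a new reading comes with each control period).
- capture(name): name is "scene" or "top"; returns a dict with "image" (400x640x3 uint8, red, green, blue), "fovy" (degrees; the focal length in pixels is half the picture's height over the tangent of half this angle, whatever the lens; pixels are square), "cx", "cy" (the principal point, pixels), "pose" (4x4, takes a point from camera to world coordinates). Camera axes: x right, y up, looking along -z (the intrinsics and any distortion apply to the point x, -y, -z); pixel columns grow to the right and rows downward; lengths in m; the calibration is good to about 2 mm. A picture is of the moment at which its call begins. There is no depth.
- close_job(): hands the job in, once; it reports no verdict.
The state is a dict: "time_s": time; "joints": joint angles; "qd": joint speeds; "joint_torque": joint torques, N m; "tcp_pos": TCP position; "eef_rot": TCP orientation; "contact_force": force on the tool from outside, world axes, zero at the start; "moment": the same for the moment, N m; "gripper_width": finger opening in m.
Only numpy, scipy, OpenCV 4.12 (cv2) and the standard library are available. Lean on these libraries where they do the work, as an engineer would, in place of code of your own. Each camera call takes 0.05 s, during which the arm holds its last target.

### The job

Push the white cover of the valve box along its rails all the way to its stop, so that the two lever valves under it lie open. Then push the lever that ends in a round disc a quarter turn, until it stands square across its pipe and that valve is shut. Leave the plain straight lever as it is and do not disturb the bottle, the dish or the tip box standing around; the work is done by pushing with the fingertips, and nothing needs to be gripped.

Things in the scene. Friction and masses are not known exactly. Their poses are not given: they have to be found in the camera images.
- valve_box: Fixed grey box, 170 (x) by 260 mm (y). Origin: centre of its underside on the worktop, z up. Two pipes along y at x = -55 and +25 mm, tops 36 mm up; 20 mm nipples at both ends. Fixed end plate 62 mm high at y = 124 to 130 mm, no other wall. A lever valve on each pipe, spindle at y = +40 mm; which is on which pipe varies.
- cover (a joint): White cover, m: 0 closed over both valves, 0.12 at its stop toward the box's -y; starts at 0 to 0.015. Slab 172 (x) by 122 mm (y), from 67 to 93 mm above the worktop, thin skirts down its x sides; closed, it spans y = 5 to 127 mm of the box. Cannot be lifted; slides at about 2.5 N plus 3 N per m/s; stays where left.
- cover_end (a point): Centre of the cover's flat +y end face (172 mm wide, 26 mm high), the face to push toward the box's -y; 80 mm above the worktop. Its axes are those of the valve box.
- disc_lever (a joint): Turn of the disc-ended lever, rad: 0 = open, pointing along the box's +y; grows as its end swings toward the box's +x (clockwise from above); pi/2 = shut, square across its pipe, at its stop. Starts at 0 to 0.2. Takes about 0.10 N m (2.5 N at the disc) and stays where it is left.
- disc_pivot (a point): On the spindle axis of the disc-ended black lever, half-way up it. The lever lies flat, 49 to 61 mm above the worktop: a bar 12 mm wide ending in a flat disc of 32 mm diameter centred 42 mm from the axis (far edge at 58 mm). Valve body below: 28 by 36 mm (y), top 36 mm above the worktop (42 mm at a 20 mm collar round the spindle).
- disc_end (a point): Centre of the round disc of that lever, half-way up it, 42 mm from the spindle axis.
- bar_lever (a joint): Turn of the plain lever, same sense and limits; it starts at 0 to 0.2 and must be left as it is.
- bar_pivot (a point): On the spindle axis of the plain black lever, half-way up it: a straight bar 12 mm wide with a square-cut end 58 mm from the axis, at the same height and on the same kind of valve as the other.
- bar_end (a point): Point on the plain lever 42 mm from its spindle axis, half-way up it.
- bottle: Small dropper bottle with a black top, 33 mm diameter, 95 mm tall, loose bystander; origin at the centre of its underside.
- dish: Empty clear dish, 63 mm diameter, 16 mm tall, loose bystander; origin at the centre of its underside.
- tips: Blue pipette-tip box, 88 by 126 by 48 mm, loose bystander; origin at the centre of its underside.

How it is judged (in metres and radians):
On the way, in this order (a step that is already met when the one before it is completed fails the run):
1. the cover has been pushed aside to its stop (value of joint cover above 0.108 m), for 0.2 s.
2. the disc-ended lever has been pushed shut (value of joint disc_lever above 1.4 rad), for 0.2 s.
At the end, for the whole second after the job is handed in: Cover within 12 mm of its stop; disc-ended lever at rest within 10 degrees of square across its pipe; plain lever within 12 mm of where it was (42 mm from its axis); bottle upright; bottle, dish and tip box within 30 mm of their starts (value of joint cover above 0.108 m and value of joint disc_lever above 1.4 rad and velocity of joint disc_lever between -0.05 and 0.05 rad/s and distance of bar_end from where it was at the start of the episode below 0.012 m and distance of each of bottle, dish, tips from where it was at the start of the episode below 0.03 m and angle between bottle's own z axis and vertical below 0.3 rad); the robot touches nothing.
It fails at once if the plain lever was moved (over 12 mm at 42 mm from its axis) (distance of bar_end from where it was at the start of the episode above 0.012 m).
It fails at once if the bottle was knocked over, lifted or moved over 30 mm (distance of bottle from where it was at the start of the episode above 0.03 m or angle between bottle's own z axis and vertical above 0.3 rad).
It fails at once if the dish was lifted or moved over 30 mm (distance of dish from where it was at the start of the episode above 0.03 m).
It fails at once if the tip box was lifted or moved over 30 mm (distance of tips from where it was at the start of the episode above 0.03 m).
It also fails if it takes over 43 s, if anything falls off the work surface, if the arm or the gripper's body presses on something with over 40 N, if the wrist force passes 120 N, or if a joint passes its speed limit or range.

## Working session

There is one attempt and no reset: what is moved stays moved. The work goes in short steps, Python scripts to look and compute and a shell command to move; the robot and the scene stay as the last step left them, time stands still between calls to the robot, and variables do not carry over. Pictures are saved under pics/ and viewed, and the job is handed in when it is done.

```bash
mkdir -p pics
python3 - <<'E'
from plant import *
import cv2,numpy as np
s=get_state()
for k in s: print(k,s[k])
for n in("scene","top"):
    c=capture(n); cv2.imwrite(f"pics/{n}0.png",c["image"][:,:,::-1]); print(n,{k:c[k] for k in c if k!="image"})
E
```

```text
time_s 0.0
joints [ 9.03608974e+01  2.05905065e+01  6.32827450e-01 -1.96030830e-02
 -7.01351468e+01 -1.65071669e+01]
qd [-0.03188489  0.04035573 -0.04077811  0.06626249 -0.0137245  -0.04457991]
joint_torque [ 3.00504162e-04 -5.82720780e+01  2.93054241e+01  6.99713320e+00
  6.78488650e-03 -1.61648632e-04]
tcp_pos [0.18760111 0.64789278 0.2256276 ]
eef_rot [  95.28008707   89.90536199 -100.87285854]
contact_force [0.06149736 0.21938454 0.33290715]
moment [-0.00659432 -0.04608456  0.00065108]
gripper_width 0.08794149626213511
scene {'fovy': 43.89978771143404, 'cx': 322.095253666166, 'cy': 190.8431462809084, 'pose': array([[ 0.69749644,  0.36202864, -0.61841247, -0.09476803],
       [-0.71656221,  0.35972783, -0.59760731, -0.70188389],
       [ 0.00610922,  0.85995997,  0.51032492,  0.63182657],
       [ 0.        ,  0.        ,  0.        ,  1.        ]])}
top {'fovy': 46.2678379442996, 'cx': 318.16752625192436, 'cy': 194.64544033873145, 'pose': array([[ 0.01753713,  0.994893  , -0.09940007,  0.48960975],
       [-0.99943686,  0.0202876 ,  0.02672771, -0.02562187],
       [ 0.0286078 ,  0.09887537,  0.99468852,  1.13524676],
       [ 0.        ,  0.        ,  0.        ,  1.        ]])}
```

View pics/scene0.png

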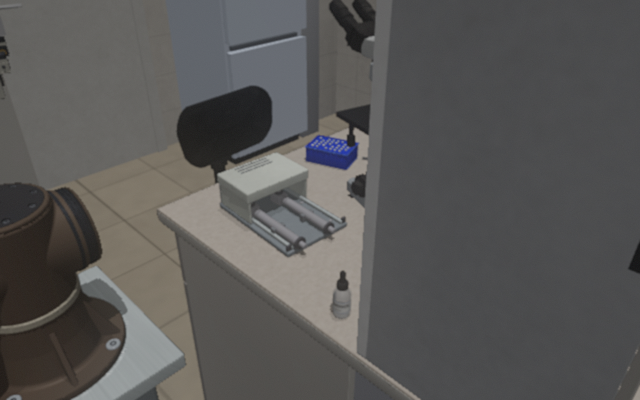

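View pics/top0.png

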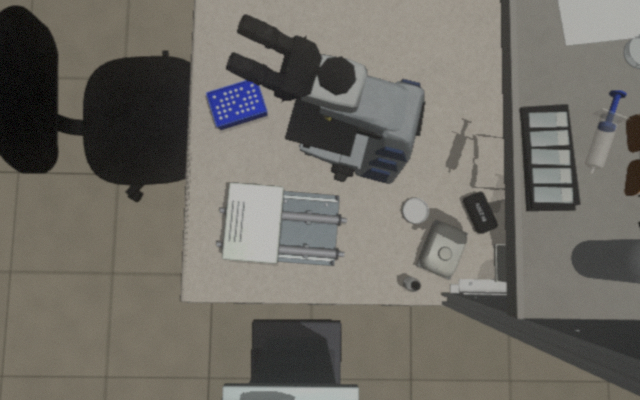

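The top view shows the cover's top at about cols 225–282, rows 182–263. The pipes run to the right (the box's −y is image right, roughly world −y). The tip box is at (237,105), the dish at (415,210) and the bottle at (411,284), with the microscope above. The scene view shows the cover at (262,178). The arm is out of frame to the left.

```bash
cat > h.py <<'E'
from plant import *
import cv2,numpy as np
def ray(c,uv,z):
    f=200/np.tan(np.radians(c["fovy"]/2)); u,v=uv
    d=np.array([(u-c["cx"])/f,-(v-c["cy"])/f,-1]); P=c["pose"]; d=P[:3,:3]@d; o=P[:3,3]
    return (o+d*(z-o[2])/d[2])
def proj(c,p):
    f=200/np.tan(np.radians(c["fovy"]/2)); P=c["pose"]; q=P[:3,:3].T@(np.array(p)-P[:3,3])
    return np.array([c["cx"]+f*q[0]/-q[2], c["cy"]-f*q[1]/-q[2]])
def save(c,name,roi,s):
    x0,y0,x1,y1=roi; im=c["image"][y0:y1,x0:x1,::-1]
    cv2.imwrite("pics/"+name,cv2.resize(im,None,fx=s,fy=s,interpolation=cv2.INTER_CUBIC))
E
python3 - <<'E'
from h import *
c=capture("top"); im=c["image"].astype(int)
print(im[220,265],im[220,310],im[290,260],im[240,230])
save(c,"top_crop.png",(200,160,360,280),5)
g=im.mean(2); sub=g[165:280,205:300]
m=np.zeros(g.shape,np.uint8); m[165:280,205:300]=(im[165:280,205:300].min(2)>im[220,265].min()-12)
m=cv2.morphologyEx(m,cv2.MORPH_OPEN,np.ones((3,3)))
k,_=cv2.findContours(m,0,2); k=max(k,key=cv2.contourArea); r=cv2.minAreaRect(k); b=cv2.boxPoints(r); print(r)
for q in b: print(q,ray(c,q,.093))
s=capture("scene"); save(s,"sc_crop.png",(200,130,360,260),5)
for q in b: print(proj(s,ray(c,q,.093)))
E
```

```text
[184 186 182] [117 118 119] [160 156 146] [164 167 161]
((252.60247802734375, 222.3729705810547), (51.42430114746094, 74.51091766357422), 5.19442892074585)
[223.62297 257.14755] [0.45159157 0.1516532  0.093     ]
[230.36888 182.94264] [0.61600902 0.14282434 0.093     ]
[281.58197 187.59839] [0.60793032 0.02849579 0.093     ]
[274.83606 261.80328] [0.4432925  0.03916147 0.093     ]
[218.76115106 172.51616018]
[276.18044847 151.03164976]
[306.27871799 167.56068339]
[246.98664553 191.78852331]
```

View pics/top_crop.png

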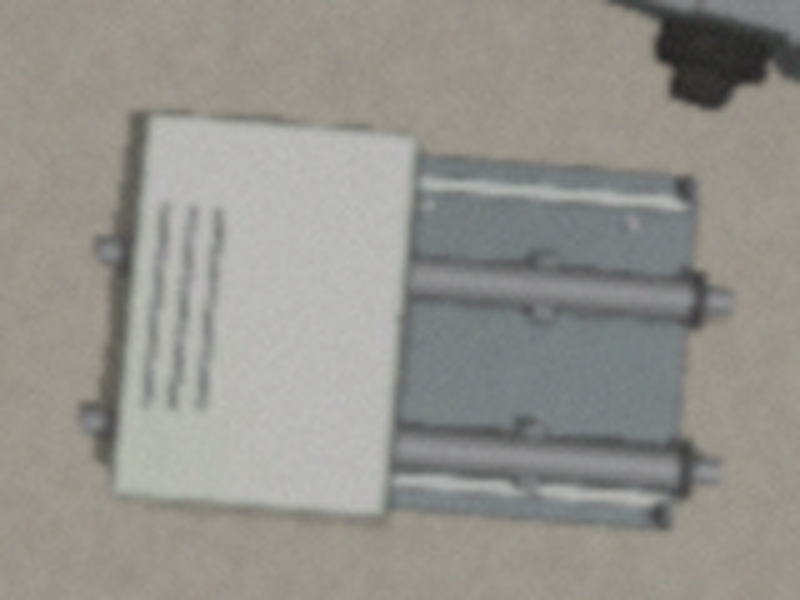

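View pics/sc_crop.png

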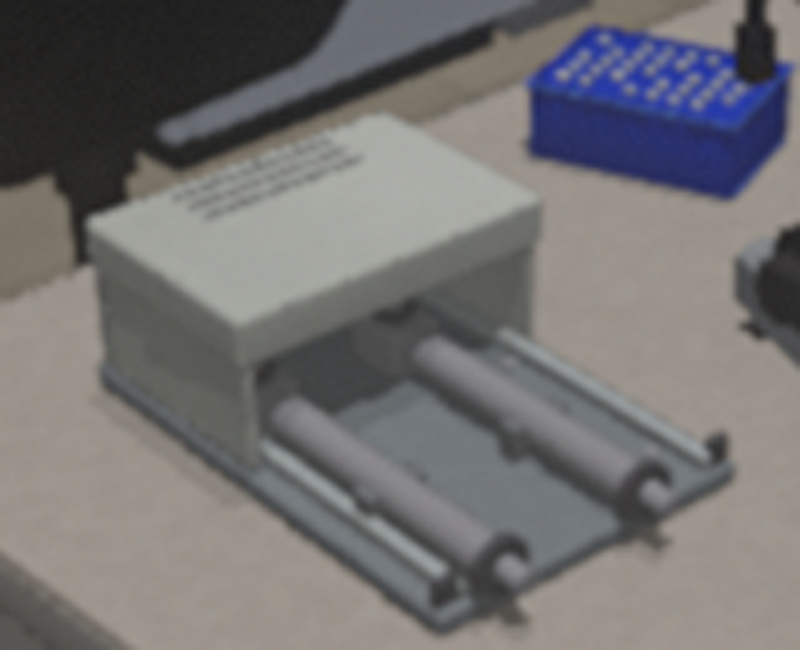

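The enlarged top view puts the cover's top-face corners at about (229.6,183), (283,187.6), (277,263.2) and (223,258.6) in full-picture pixels. The box is turned a few degrees and the cover is nearly closed.

Run:
```python
from h import *
c=capture("top"); s=capture("scene")
W=[ray(c,q,.093) for q in[(229.5,182.9),(282.9,187.5),(276.9,263.1),(222.9,258.5)]]
for w in W: print(w, proj(s,w))
print("scene corners", [ray(s,(200+a/5,130+b/5),.093) for a,b in[(90,225),(380,115),(540,205),(243,335)]])
W=np.array(W); print([np.linalg.norm(W[i]-W[(i+1)%4]) for i in range(4)])
ex=(W[0]-W[3]+W[1]-W[2]); print("yaw x",np.degrees(np.arctan2(ex[1],ex[0])))
ey=(W[0]-W[1]+W[3]-W[2]); print("yaw y",np.degrees(np.arctan2(-ey[0],ey[1])))
print("centre",W.mean(0))
# base plate -y end corners z~? , plate edges
for q in [(693,178),(668,527)]: print(ray(c,(200+q[0]/5,160+q[1]/5),.01))
from scipy.spatial.transform import Rotation as R
st=get_state(); print(R.from_euler('xyz',st["eef_rot"],degrees=True).as_matrix().round(3), st["tcp_pos"])
```

```text
[0.61606409 0.1447568  0.093     ] [275.67775971 150.77966991]
[0.60821302 0.02555914 0.093     ] [307.25487777 167.94224704]
[0.44053974 0.03455443 0.093     ] [247.32197016 193.05150976]
[0.44862169 0.15312178 0.093     ] [217.29111843 172.74239424]
scene corners [array([0.44351664, 0.14326805, 0.093     ]), array([0.60851698, 0.13493898, 0.093     ]), array([0.59906383, 0.01375143, 0.093     ]), array([0.43241855, 0.02006162, 0.093     ])]
[np.float64(0.11945594102500551), np.float64(0.1679143878803885), np.float64(0.1188424808205174), np.float64(0.167651213642823)]
yaw x -2.965487836112499
yaw y -3.833752815708961
centre [0.52835964 0.08949804 0.093     ]
[ 0.60074454 -0.10533705  0.01      ]
[ 0.43339216 -0.09561393  0.01      ]
[[-0.    -0.278 -0.961]
 [-0.001 -0.961  0.278]
 [-1.     0.001 -0.   ]] [0.18768479 0.64822242 0.22623926]
```

Run:
```python
from h import *
c=capture("top"); s=capture("scene")
def tri(a,b):
    A=[];B=[]
    for k,uv in((c,a),(s,b)):
        o=k["pose"][:3,3]; d=ray(k,uv,0)-o; d/=np.linalg.norm(d); M=np.eye(3)-np.outer(d,d); A.append(M);B.append(M@o)
    x=np.linalg.lstsq(np.vstack(A),np.hstack(B),rcond=None)[0]
    return x.round(4),(proj(c,x)-a).round(1),(proj(s,x)-b).round(1)
T=[(229.5,182.9),(282.9,187.5),(276.9,263.1),(222.9,258.5)]
S=[(276,153),(308,171),(248.6,197),(218,175)]
for a,b in zip(T,S): print(tri(np.array(a),np.array(b)))
# base plate front corners
for a,b in [((693,178),(733,470)),((668,527),(437,630))]:
    print(tri(np.array((200+a[0]/5,160+a[1]/5)),np.array((200+b[0]/5,130+b[1]/5))))
```

```text
(array([0.6171, 0.1457, 0.0862]), array([ 0.1, -0.1]), array([-0.1,  0. ]))
(array([0.6097, 0.0256, 0.0844]), array([ 0.2, -0.2]), array([-0.3,  0. ]))
(array([0.4411, 0.0343, 0.0831]), array([ 0.4, -0.5]), array([-0.6, -0. ]))
(array([0.4491, 0.1536, 0.0868]), array([ 0.3, -0.3]), array([-0.4, -0. ]))
(array([ 0.6014, -0.1058,  0.0034]), array([ 0., -0.]), array([-0.,  0.]))
(array([ 0.4327, -0.0958,  0.0021]), array([-0.1,  0.1]), array([ 0.2, -0. ]))
```

```bash
python3 -m creep '{"jaw":[1,1,1,1,1,1,1,1,1,1],"translation":[[0,0.027,-0.0376],[0,0.027,-0.0376],[0,0.027,-0.0376],[0,0.027,-0.0376],[0,0.027,-0.0376],[0,0.027,-0.0376],[0,0.027,-0.0376],[0,0.027,-0.0376],[0,0.027,-0.0376],[0,0.027,-0.0376]],"roll":[0,0,0,0,0,0,0,0,0,0]}' 20
```

```text
time_s: 1.4
tcp_pos: [0.4747, 0.2829, 0.227]
eef_rot: [-114.2, 89.9, 49.6]
contact_force: [0.7, 0.6, 0.4]
gripper_width: 0.0129
```

```bash
python3 -m creep '{"jaw":[1,1,1,1,1,1,1,1,1,1],"translation":[[0,0.015,-0.024],[0,0.015,-0.024],[0,0.015,-0.024],[0,0,0],[0,0,0],[0.035,0,0],[0.035,0,0],[0.035,0,0],[0,0,0],[0,0,0]],"roll":[0,0,0,-0.111,-0.111,0,0,0,0,0]}'
python3 - <<'E'
from h import *
from scipy.spatial.transform import Rotation as R
st=get_state(); print(R.from_euler('xyz',st["eef_rot"],degrees=True).as_matrix().round(3), st["tcp_pos"])
s=capture("scene");c=capture("top"); print(proj(s,st["tcp_pos"]),proj(c,st["tcp_pos"]))
save(s,"sc1.png",(160,70,320,190),5); save(c,"top1.png",(160,140,360,290),4)
E
```

```text
time_s: 2.4
tcp_pos: [0.5308, 0.2212, 0.1221]
eef_rot: [80.4, 89.9, -103.0]
contact_force: [0.4, -0.2, 1.1]
gripper_width: 0.0007
[[-0.    -0.059 -0.998]
 [-0.001 -0.998  0.059]
 [-1.     0.001  0.   ]] [0.53075076 0.22115352 0.12210375]
[227.59639907 141.09226338] [190.15324084 219.90264993]
```

View pics/sc1.png

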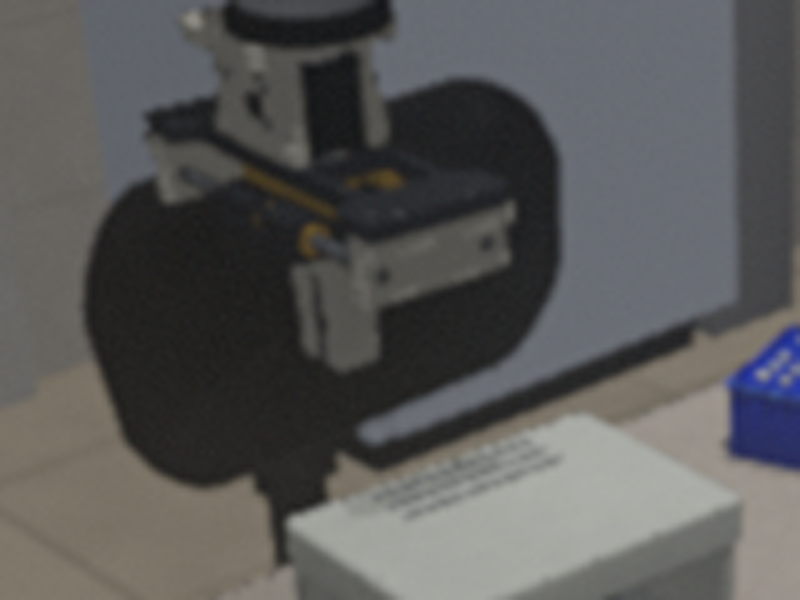

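View pics/top1.png

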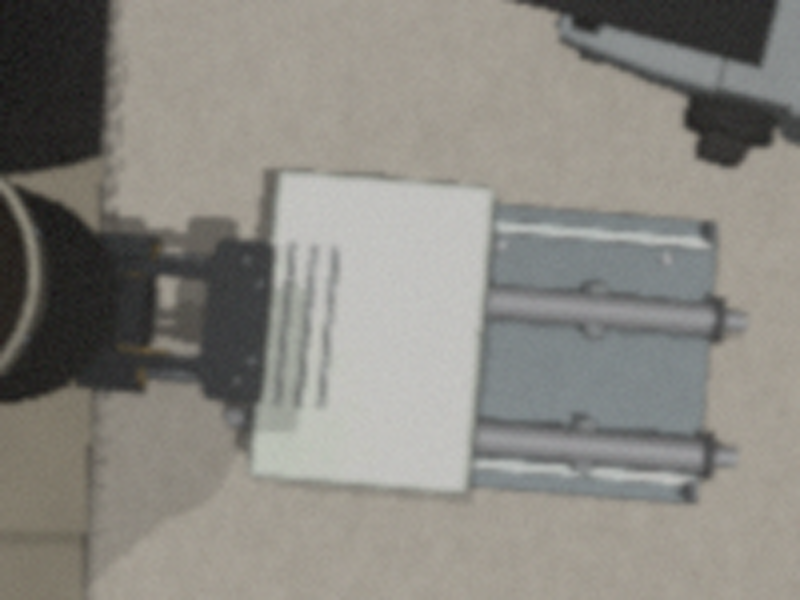

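The scene view shows the closed fingertips' footprint centre at about (228,141), and the projected TCP is (227.6,141.1). So the scene camera is sound. It puts the cover about 1 cm nearer −y than the top camera does. I'll get the real face position from contact.

```bash
python3 -m creep '{"jaw":[1,1,1,1,1,1,1,1,1,1],"translation":[[0.022,0,0],[0.022,0,0],[0,0.01,0],[0,0.01,0],[0,0.01,0],[0,0.01,0],[0,0.006,0],[0,0.006,0],[0,0.006,0],[0,0,0]],"roll":[0,0,0,0,0,0,0,0,0,0]}'
python3 - <<'E'
from h import *
s=capture("scene");c=capture("top")
save(s,"sc2.png",(180,110,340,230),5); save(c,"top2.png",(160,140,360,290),4)
E
```

```text
time_s: 3.5
tcp_pos: [0.527, 0.1628, 0.0777]
eef_rot: [-147.0, 90.0, 29.5]
contact_force: [0.2, -0.0, 0.0]
gripper_width: 0.0006
```

View pics/sc2.png

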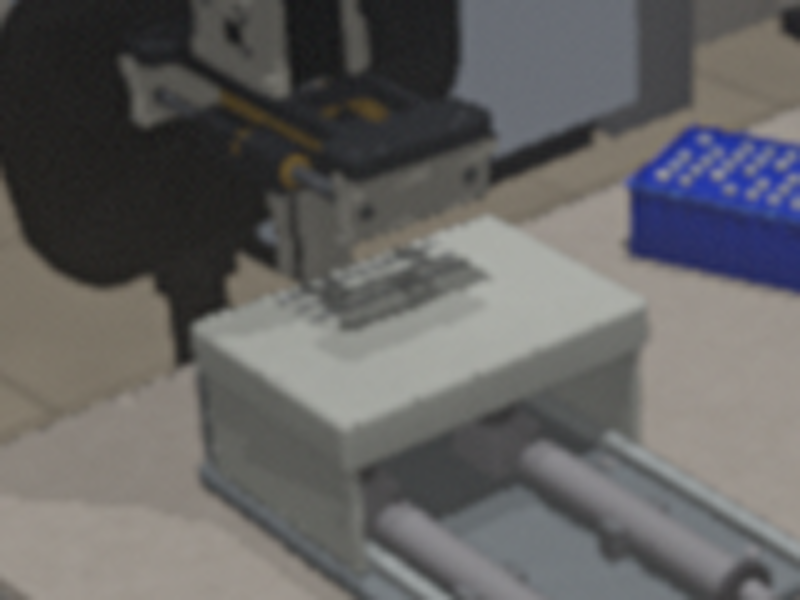

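The fingertips sit just behind the cover's rear edge, at about (315,280) in the crop, with no contact yet. The way is clear, so I'll push on.

```bash
python3 -m creep '{"jaw":[1,1,1,1,1,1,1,1,1,1],"translation":[[0,0.01,0],[0,0.01,0],[0,0.01,0],[0,0.01,0],[0,0.01,0],[0,0.01,0],[0,0.01,0],[0,0.01,0],[0,0.01,0],[0,0,0]],"roll":[0,0,0,0,0,0,0,0,0,0]}'
python3 - <<'E'
from h import *
s=capture("scene");c=capture("top");print(get_state()["contact_force"])
save(s,"sc3.png",(180,110,340,230),5); save(c,"top3.png",(160,140,360,290),4)
E
```

```text
time_s: 4.6
tcp_pos: [0.5208, 0.0717, 0.0774]
eef_rot: [36.4, 89.9, -147.1]
contact_force: [0.4, 0.5, -0.5]
gripper_width: 0.0004
[ 0.12455814 -0.7023245   0.45407013]
```

View pics/sc3.png

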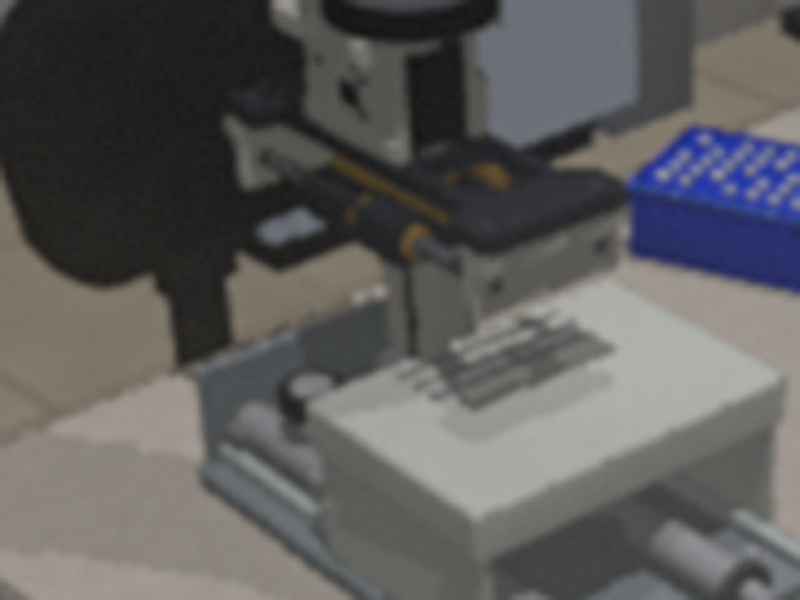

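View pics/top3.png

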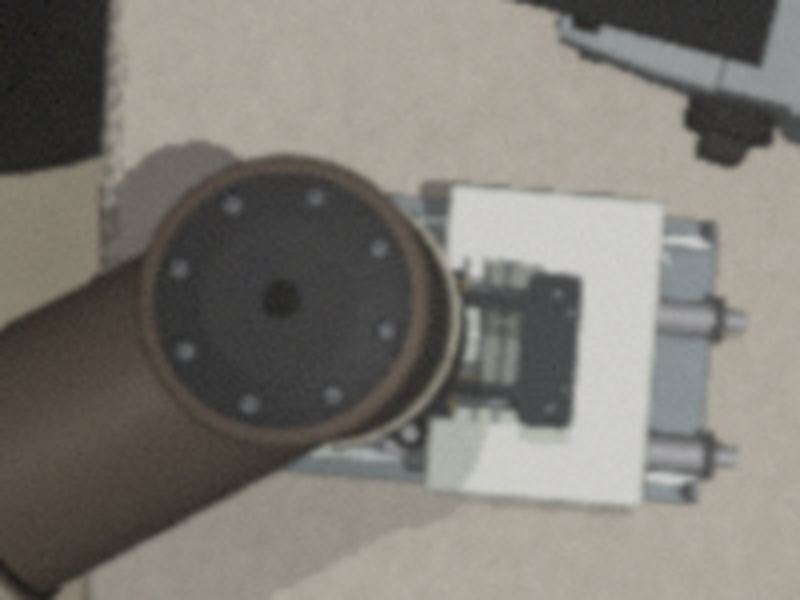

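The cover has slid about 90 mm: its right edge is at (660,350) in the top crop, up from 492. A black part with a disc-like end is showing on the near pipe, at about (310,388) in the scene crop. I'll finish the push slowly.

```bash
python3 -m creep '{"jaw":[1,1,1,1,1,1,1,1,1,1],"translation":[[0,0.007,0],[0,0.006,0],[0,0.004,0],[0,0.003,0],[0,0.003,0],[0,0.003,0],[0,0,0],[0,0,0],[0,0,0],[0,0,0]],"roll":[0,0,0,0,0,0,0,0,0,0]}'
python3 - <<'E'
from plant import *
print(get_state()["contact_force"])
E
```

```text
time_s: 5.7
tcp_pos: [0.5202, 0.0505, 0.0776]
eef_rot: [-103.6, 89.8, 72.9]
contact_force: [-6.8, 20.3, 2.2]
gripper_width: 0.0001
[-6.83084133 20.25685417  2.16849169]
```

The cover is at its stop: 20 N, and the tool is blocked 5 mm short of the command. I'll retreat to get a clear view.

```bash
python3 -m creep '{"jaw":[1,1,1,1,1,1,1,1,1,1],"translation":[[0,-0.01,0],[-0.03,-0.005,0],[-0.04,0,0],[0,-0.04,0],[0,-0.04,0],[0,-0.04,0],[0,-0.04,0],[0,-0.04,0],[0,-0.04,0],[0,-0.02,0]],"roll":[0,0,0,0,0,0,0,0,0,0]}'
python3 - <<'E'
from h import *
s=capture("scene");c=capture("top");print(get_state()["contact_force"])
save(s,"sc4.png",(190,130,350,250),5); save(c,"top4.png",(200,160,360,280),5)
E
```

```text
time_s: 6.7
tcp_pos: [0.5367, 0.3245, 0.1472]
eef_rot: [117.5, 89.9, -65.8]
contact_force: [-0.5, -0.6, 0.0]
gripper_width: 0.0003
[-0.82129851 -0.77244018  0.20923145]
```

View pics/sc4.png

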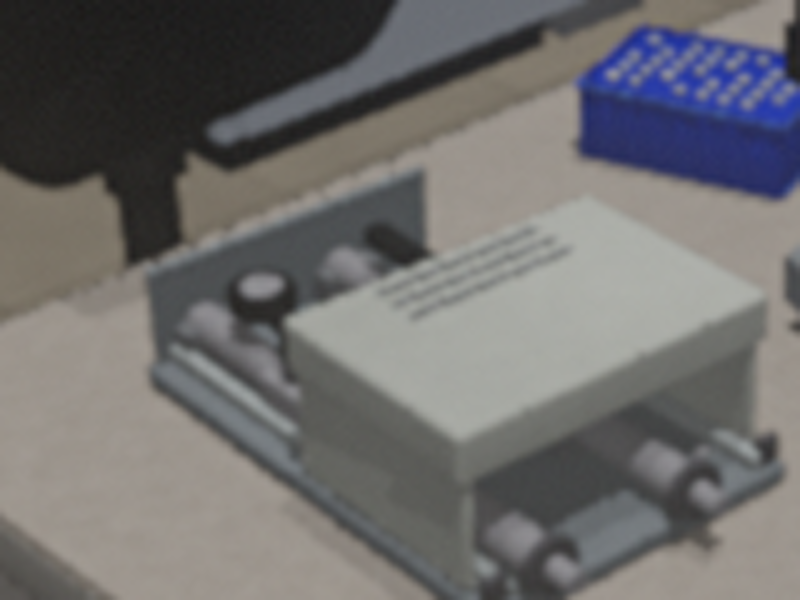

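View pics/top4.png

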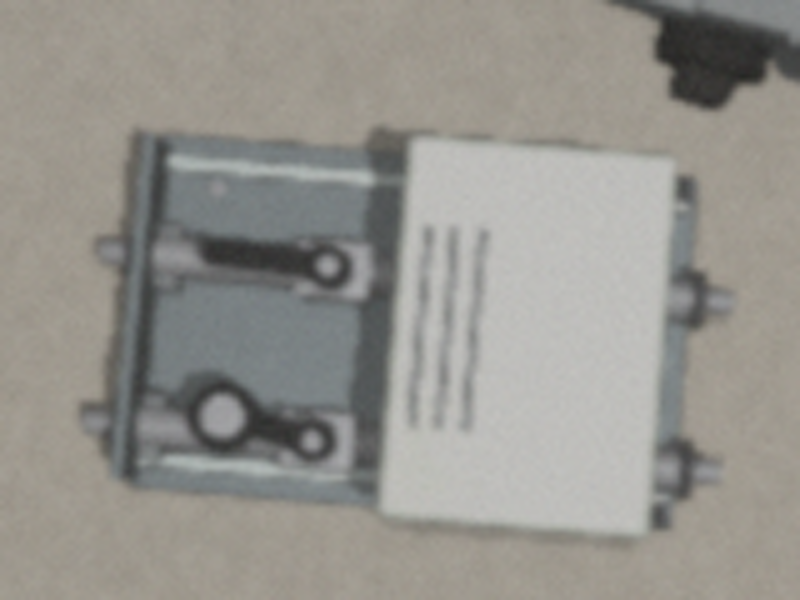

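The top crop shows the disc lever on the box's −x pipe: disc centre (221,414), spindle (313,440), turned slightly toward +x. The plain bar is on the +x pipe, from (205,248) to its spindle at (329,265). In the scene crop the disc top is at (263,287).

Run:
```python
from h import *
c=capture("top"); s=capture("scene")
T=lambda a,b:(200+(a+.5)/5-.5,160+(b+.5)/5-.5)
S=lambda a,b:(190+(a+.5)/5-.5,130+(b+.5)/5-.5)
D=ray(c,T(221,414),.061);P=ray(c,T(313,440),.061);B=ray(c,T(329,265),.061);E=ray(c,T(205,248),.061)
print("top disc",D,"piv",P,"bar",B,E, np.linalg.norm(D-P),np.linalg.norm(E-B),np.linalg.norm(B-P))
print("scene disc",ray(s,S(263,287),.061))
ex=(B-P); print("yaw from pivots",np.degrees(np.arctan2(ex[1],ex[0])))
for n,a in(("disc",D-P),("bar",E-B)): print(n,np.degrees(np.arctan2(a[0],a[1])))
W=np.array([ray(c,T(*q),.093) for q in[(408,138),(674,158),(650,535),(380,514)]]); print(W, W.mean(0), np.linalg.norm(W[0]-W[1]),np.linalg.norm(W[1]-W[2]))
print("end face mid", (W[0]+W[3])/2)
print("scene end corners",ray(s,S(287,325),.093),ray(s,S(585,197),.093),ray(s,S(768,295),.093),ray(s,S(465,442),.093))
print("plate top corners scene", ray(s,S(150,270),.062),ray(s,S(424,170),.062)," top",ray(c,T(140,132),.062),ray(c,T(113,480),.062))
```

```text
top disc [0.48441872 0.11271481 0.061     ] piv [0.47338963 0.07066686 0.061     ] bar [0.55316655 0.06569626 0.061     ] [0.55986348 0.12251811 0.061     ] 0.043470350077332985 0.05721514028138674 0.07993161920852189
scene disc [0.48089463 0.10773177 0.061     ]
yaw from pivots -3.565276201419159
disc 14.6974640133796
bar 6.721774463962354
[[ 0.60880911  0.02937104  0.093     ]
 [ 0.60226691 -0.08989509  0.093     ]
 [ 0.43477592 -0.08165327  0.093     ]
 [ 0.44201901  0.0374493   0.093     ]] [ 0.52196774 -0.026182    0.093     ] 0.11944543412810396 0.1676936426329797
end face mid [0.52541406 0.03341017 0.093     ]
scene end corners [0.43611485 0.03004785 0.093     ] [0.60354604 0.02292968 0.093     ] [ 0.59684971 -0.09643882  0.093     ] [ 0.42978422 -0.08860904  0.093     ]
plate top corners scene [0.4529125  0.15548017 0.062     ] [0.60721976 0.14138725 0.062     ]  top [0.61256596 0.15390513 0.062     ] [0.45387815 0.16025751 0.062     ]
```

```bash
python3 -m creep '{"jaw":[1,1,1,1,1,1,1,1,1,1],"translation":[[0,0.044,0.0162],[0,0.044,0.0162],[0,0.044,0.0162],[0,0.044,0.0162],[0,0.044,0.0162],[0,0,0],[0.035,0,0],[0.035,0,0],[0,0,0],[0,0,0]],"roll":[0,0,0,0,0,0,0,0,0,0]}'
python3 - <<'E'
from h import *
from scipy.spatial.transform import Rotation as R
s=capture("scene");st=get_state();print(R.from_euler('xyz',st["eef_rot"],degrees=True).as_matrix().round(3), st["tcp_pos"])
save(s,"sc5.png",(190,110,350,230),5)
E
```

```text
time_s: 7.9
tcp_pos: [0.4424, 0.1064, 0.078]
eef_rot: [60.4, 89.9, -123.1]
contact_force: [1.1, 0.5, 0.9]
gripper_width: 0.0006
[[ 0.001 -0.06  -0.998]
 [-0.    -0.998  0.06 ]
 [-1.    -0.    -0.001]] [0.44314809 0.10709498 0.07878639]
```

View pics/sc5.png

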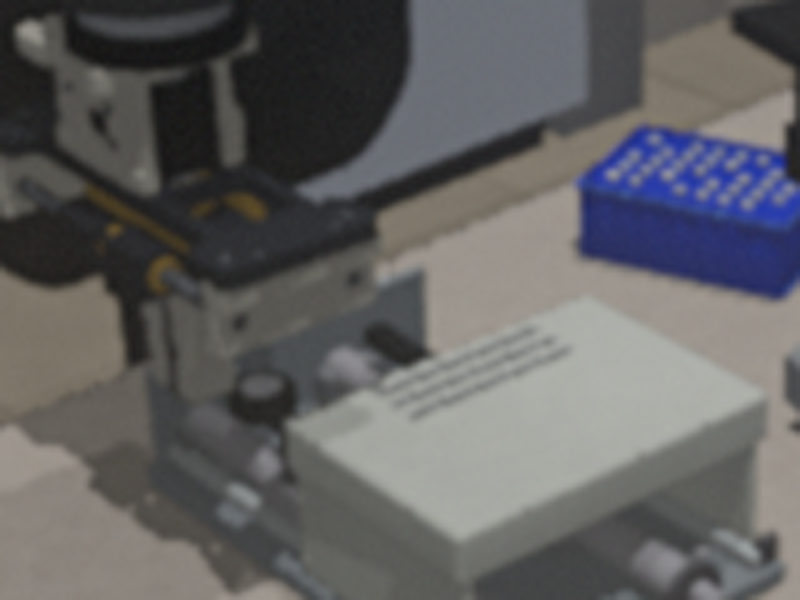

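The finger stands just −x of the disc: fingertip at about (200,390), disc at (262,395) in the crop. I'll lower it beside the disc and push in +x.

```bash
python3 -m creep '{"jaw":[1,1,1,1,1,1,1,1,1,1],"translation":[[0.0155,0,0],[0.0155,0,0],[0,0,0],[0,0,-0.007],[0,0,-0.007],[0,0,-0.007],[0,0,-0.007],[0,0,-0.007],[0,0,-0.007],[0,0,0]],"roll":[0,0,0,0,0,0,0,0,0,0]}'
python3 - <<'E'
from h import *
s=capture("scene");st=get_state();print(st["contact_force"], st["tcp_pos"])
save(s,"sc6.png",(190,110,350,230),5)
E
```

```text
time_s: 8.95
tcp_pos: [0.4838, 0.1036, 0.0461]
eef_rot: [32.9, 89.8, -150.6]
contact_force: [-3.6, 0.0, 1.4]
gripper_width: 0.0004
[-3.49623832 -1.20960741 -0.61294664] [0.48379681 0.10369911 0.04616136]
```

View pics/sc6.png

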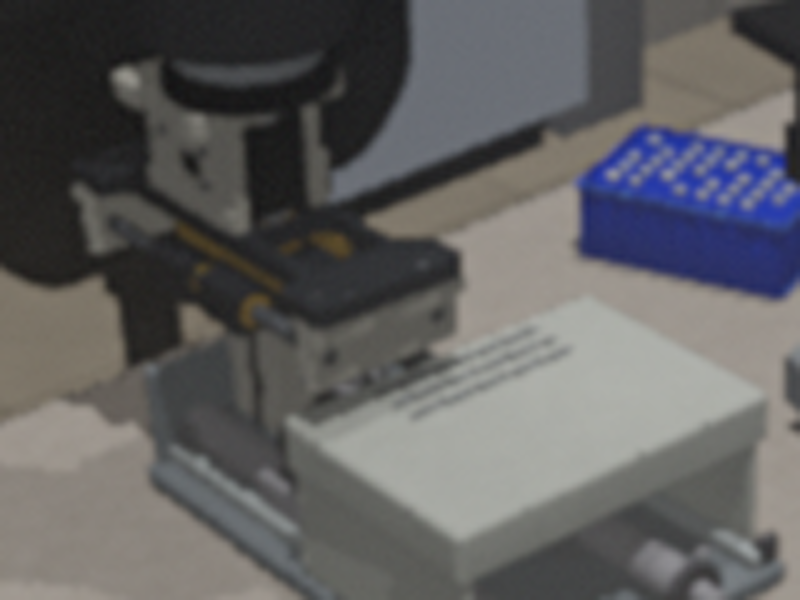

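Contact with the lever: about 3.5 N, as expected. I'll keep pushing.

```bash
python3 -m creep '{"jaw":[1,1,1,1,1,1,1,1,1,1],"translation":[[-0.001,0,-0.004],[0,0,-0.004],[0,0,-0.004],[0,0,-0.004],[0,0,-0.004],[0,0,-0.004],[0,0,-0.004],[0,0,-0.004],[0,0,0],[0,0,0]],"roll":[0,0,0,0,0,0,0,0,0,0]}'
python3 - <<'E'
from h import *
st=get_state();print(st["contact_force"], st["tcp_pos"])
E
```

```text
time_s: 10.0
tcp_pos: [0.5167, 0.1029, 0.0476]
eef_rot: [-148.6, 90.0, 28.0]
contact_force: [0.7, 0.4, -1.1]
gripper_width: 0.0003
[ 0.71044742  0.39850497 -1.084213  ] [0.51665669 0.1028967  0.04763813]
```

```bash
python3 -m creep '{"jaw":[1,1,1,1,1,1,1,1,1,1],"translation":[[0,0.002,0],[0,0.002,0],[0,0.002,0],[0,0.001,0],[0,0,0],[0,0,0],[0,0,0],[0,0,0],[0,0,0],[0,0,0]],"roll":[0,0,0,0,0,0,0,0,0,0]}'
```

```text
time_s: 11.0
tcp_pos: [0.5167, 0.0991, 0.0478]
eef_rot: [-116.9, 89.7, 59.7]
contact_force: [-4.5, 16.6, -1.0]
gripper_width: 0.0005
```

Stop reached: 16.6 N, blocked. I'll back off, rise and look.

```bash
python3 -m creep '{"jaw":[1,1,1,1,1,1,1,1,1,1],"translation":[[0,-0.01,0],[0,-0.005,0],[-0.04,0,0],[-0.05,0,0],[0,-0.04,0],[0,-0.04,0],[0,-0.045,0],[0,-0.045,0],[0,-0.03,0],[0,0,0]],"roll":[0,0,0,0,0,0,0,0,0,0]}'
python3 - <<'E'
from h import *
s=capture("scene");c=capture("top");print(get_state()["contact_force"])
cv2.imwrite("pics/sc7.png",s["image"][:,:,::-1]); save(c,"top7.png",(200,160,360,280),5); cv2.imwrite("pics/top7f.png",c["image"][:,:,::-1])
E
```

```text
time_s: 12.0
tcp_pos: [0.5289, 0.3137, 0.137]
eef_rot: [125.8, 90.0, -57.4]
contact_force: [-0.0, -0.8, -0.7]
gripper_width: 0.0003
[ 0.69304464 -0.22596237 -0.35500427]
```

View pics/top7.png

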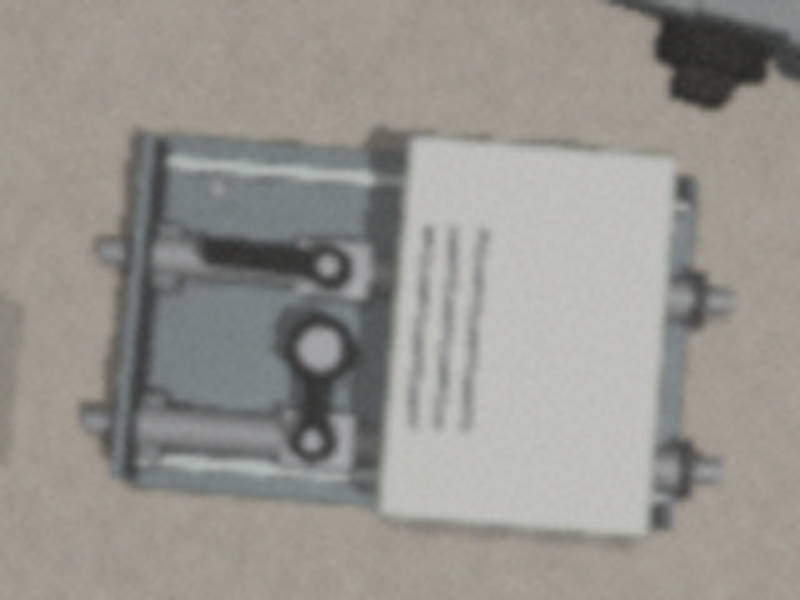

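View pics/top7f.png

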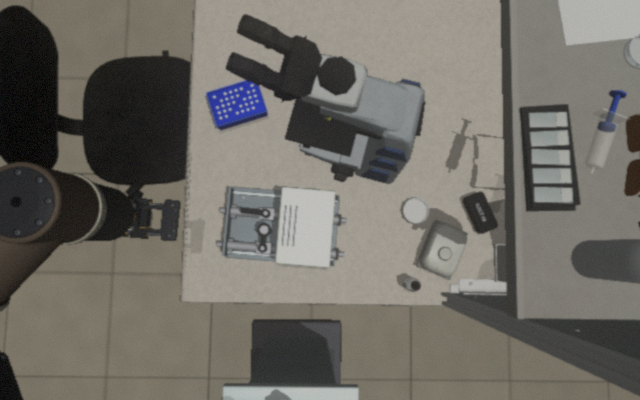

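The disc is at (320,347) straight above its spindle at (313,440), which is about 1° from the spindle-to-spindle line, so it stands square. The plain bar still runs (205,248)–(329,265), the cover is at its stop, and the bottle, dish and tip box are unmoved.

```bash
python3 -c "
from plant import *
print(close_job())"
```

```text
the job is handed in; nothing more can be done
None
```

The cover is at its stop and the disc-ended lever is shut, both pushed with the closed fingertips. I handed the job in shortly after 12 s on the robot's clock; no verdict is reported.

- **Cover:** the last push met about 20 N and the tool was blocked 5 mm short of its command. The picture shows the cover there.
- **Disc lever:** I pushed it round until it blocked at about 17 N. In the last top view it stands within about 1° of square across its pipe.
- **Everything else:** in the last pictures the plain lever shows at the same pixels as before the disc lever was pushed. It was under the cover at the start. The bottle, dish and tip box are where they started, and the robot was clear with about zero force.
- **Disagreement:** the two cameras differed by about 5 to 10 mm on the cover and 6 mm on the disc. I settled this against the known fingertip position, which fitted the scene camera, and by touch. I took the disc's position as the average of the two views.

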